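# Check the plate gap of a gel-casting clamp with a gauge blade

## Task

First swing the casting clamp's cam lever until it points the same way as the small index tab on its dial. Then take the gauge blade out of its stand by the handle and slide it straight down between the clamp's two plates until it drags snugly (about 6 to 8 N of downward push; do not force it further), and finish while still holding the blade at that depth, with the lever still on the index and the other things on the bench left alone.

Things in the scene. Friction and masses are not known exactly. Their poses are not given: they have to be found in the camera images.
- clamp: gel-casting clamp, fixed: grey base 200 x 120 x 12 mm from x -95 to +105 mm; origin at bench height, x pointing away from the dial end, z up. White dial 100 mm across at the -x end (axis along x, centre x -68, z 55 mm). Behind it two upright aluminium plates, 80 mm wide along y, from 16 to 104 mm up with lips flaring to 115 mm, face each other across a narrow gap along x
- lever (a joint): dark steel cam lever before the dial, turning about the clamp's x axis; pivot at x -84, y 0, z 55 mm in the clamp's frame. 0 = straight up, positive leans to the clamp's -y (right, seen from the dial side); range -0.6 to 1.2 rad, starts at 0.7 to 1.1; stays where left (2 to 3 N at the knob moves it). Each rad to + opens the gap by 5 mm: at the start it is too wide for the blade
- lever_knob (a point): centre of the lever's black knob, a cylinder 22 mm across and 20 mm long along the clamp's x axis, 90 mm from the pivot; can be pinched by its two end faces from above. It floats along x with the plates, up to 5 mm either way
- index (a joint): angle of the pointed steel index tab on the dial, same zero and direction as the lever; between -0.3 and 0.3 rad, stiff, not to be moved
- index_tip (a point): outer end of the index tab, 65 mm from the pivot, 13.5 mm behind the lever's plane
- gap_mouth (a point): middle of the gap at the height of the plates' tops (104 mm), x +20 mm in the clamp's frame. Plates, rods and lever float together along x, up to 5 mm either way at a light push, and so centre on the blade. The gap is a V, 0.12 mm narrower per mm of depth; at lever angle 0 it equals the blade's 4 mm at 44 mm below this point, 4 mm deeper per +0.1 rad of lever
- sprung_plate (a joint): how far the far (+x) plate is pushed back against its springs, m; 0 at rest, stop at 0.007. Springs: 2 N preload and 2.5 N per mm. A blade that drags snugly pushes it back about 1 to 2.5 mm (8 to 20 mm of blade depth past the first touch)
- driven_plate: the near plate (dial side), moved by the lever; its origin coincides with the clamp's origin when the lever is at 0 and the floating head is centred
- blade: gauge blade standing upright in its stand, about 80 g: steel blade 4 mm thick (x) and 26 mm wide (y), 100 mm long below a black handle 14 (x) x 32 (y) x 48 mm (z); origin at the middle of the tip's lower edge, z up to the handle. To be turned so that its thickness lies across the gap (its x along the clamp's x, either way round)
- blade_handle (a point): centre of the blade's handle, 124 mm above the tip
- stand: grey block 55 x 70 x 55 mm, fixed to the bench, with a 50 mm deep slot (5.8 x 27.8 mm) in its top in which the blade stands, tip 5 mm above the bench; origin under its centre, slot's long side along y
- tips_lime: bystander: green pipette tip box, 88 x 118 x 76 mm, leave alone
- vial_white: bystander: small white-capped vial, 30 mm across, 68 mm tall, leave alone
- timer: bystander: flat bench timer, 66 x 66 x 18 mm, leave alone
Not all that is in view belongs to the job. There is more than one size of the blade; the job needs the smallest.

How it is judged:
On the way, in this order (a step that is already met when the one before it is completed fails the run):
1. the lever points along the index tab (within 0.1 rad) and stays there untouched (angle between the z axis of lever_knob and the z axis of index_tip, either way round below 0.1 rad and contact force between the fingers and clamp below 0.2 N), for 0.2 s.
2. the gripped blade's tip is between the plates, at least 10 mm below their tops (z of blade in the frame of gap_mouth below -0.01 m and y of blade in the frame of gap_mouth between -0.025 and 0.025 m and x of blade in the frame of gap_mouth between -0.012 and 0.012 m and contact force between the fingers and blade above 2 N), for 0.1 s.
At the end, for the whole second after the job is handed in: fingers hold the blade at rest, upright (0.12 rad) and square (0.15 rad) between the plates, tip 10 mm or more below their tops, bearing on the near plate (over 1 N) and pushing the sprung plate back 0.5 to 3.2 mm; lever within 0.1 rad of the index (value of joint sprung_plate between 0.0005 and 0.0032 m and contact force between blade and driven_plate above 1 N and contact force between the fingers and blade above 2 N and z of blade in the frame of gap_mouth below -0.01 m and z of blade in the frame of clamp above 0.0145 m and y of blade in the frame of gap_mouth between -0.025 and 0.025 m and angle between the x axis of blade and the x axis of clamp, either way round below 0.15 rad and angle between blade's own z axis and vertical below 0.12 rad and angle between the z axis of lever_knob and the z axis of index_tip, either way round below 0.1 rad and linear speed of blade below 0.01 m/s); the arm keeps its last pose, push and grip.
It fails at once if the blade forced down so far that the sprung plate is pushed back more than 4.5 mm (value of joint sprung_plate above 0.0045 m).
It fails at once if the index tab moved (distance of index_tip from where it was at the start of the episode above 0.006 m).
It fails at once if a bystander moved more than 30 mm (distance of any of tips_lime, vial_white, timer from where it was at the start of the episode above 0.03 m).
It also fails if it takes over 72 s, if anything falls off the work surface, if the arm or the gripper's body presses on something with over 40 N, if the wrist force passes 120 N, or if a joint passes its speed limit or range.

## Robot

A 6-joint arm with a two-finger parallel gripper is mounted at the origin on a cart in front of the work surface, level with it; the furniture and walls round the work are solid. World frame = base frame: x ahead of the robot, y to its left, z up, the work surface at z = 0. Lengths are in m, angles in rad, forces in N, time in s.
With the tool pointing down it reaches from about 0.35 to 0.875 m from the base axis. Payload 4.2 kg.
Tool frame: the origin (TCP) lies at the very end of the fingers, on their centre line; the grasp point (between the pads) lies env.tcp_to_grasp behind it (env.tcp_to_grasp is the distance from the TCP to the grasp point, in m); z points along the fingers, y is the line along which they close (so a half turn about z gives the same grasp; the last joint's range is limited). The gripper opens to 87 mm and grips with 3 to 60 N. Pads are 19 mm wide; open, the fingers measure 117 mm over their backs; the gripper's body (75 mm by 190 mm) begins 51 mm behind the grasp point.
Start: joints at [-1.025, 0.385, 0.008, 0, -1.194, -0.259], TCP at [0.177, -0.599, 0.223] pointing down, gripper open.
Joint ranges: [-3.14, 3.14], [-1.21, 2.06], [-1.07, 1.41], [-3.16, 2.05], [-2.99, -0.16], [-3.1, 3.1]. Speed limits (rad/s): [2.79, 2.79, 3.14, 3.14, 3.14, 3.14].

## Interface

Orientations are given as a 3x3 rotation matrix whose columns are the frame's x, y, z axes.
In Python, from bench import env gives the robot as it stands.
- The arm moves only by the shell command python3 -m inch 'ROWS' [FORCE]. ROWS is a JSON object whose one key "motion" holds a list of rows, each a list of 3 entries, a list of its own where there are three numbers: the shift along the tool's x, y, z in mm, then the turn, a rotation vector about the tool's x, y, z in rad, then the opening, from 0 (shut) to 1 (fully open). In form: {"motion": [[[x, y, z], [rx, ry, rz], jaw], ...]}. A call has exactly 5 rows; each row is the pose to reach, as a shift and turn from the pose commanded when the call began, along the tool's axes at that moment; what a row does not reach only later rows make up. A row lasts 1/10 s, in which the tool goes at most 50 mm and 8.59 degrees, less where a joint would pass 70% of its speed; a pose out of reach is approached as far as the arm can. A call with a gripper value outside its range is refused whole. The fingers move at their own pace and stop on an object; FORCE is the grip in N (left out, the last holds). Time passes only in rows, so rows that repeat a pose let the fingers close, or fill a call up. It gives the time, the measured TCP pose, the force, the opening and the grip force at its end, in the units of the state.
- env.get_obs(): the state, without advancing time (a new reading comes with each control period).
- env.camera(name): name is "side" or "top"; returns a dict with "image" (400x640x3 uint8, blue, green, red), "fovy" (degrees; the focal length in pixels is half the picture's height over the tangent of half this angle, whatever the lens; pixels are square), "cx", "cy" (the principal point, pixels), "cam_to_world" (4x4, takes a point from camera to world coordinates). Camera axes: x right, y down, z forward; pixel columns grow to the right and rows downward; lengths in m; the calibration is good to about 2 mm. A picture is of the moment at which its call begins. There is no depth.
- env.job_done(): hands the job in; it is judged then, once.
Trained networks look in a picture, given as the dict that the camera call returned (one of the last four; its "shot" number tells which), for a name from the list of things; names that differ only in an ending like _2 or _b are one class to them, and where a whole thing is asked for, a point or a joint stands for the part that bears it (a point fixed in the world has none). Each returns a list of dicts, best first, with "score" (0 to 1); they miss things now and then, are a little off and sometimes report something else, mostly with a low value. They report only what shows in the picture. A call takes as long as a camera call. They do not tell look-alikes from the thing itself.
- env.spot_in(picture, target): "extent" ([left, top, width, height] in pixels, round what is visible of it).
- env.mark_of(picture, target): "xy" ([column, row] in pixels: a listed point, or the origin of a listed thing).
The state is a dict: "t": time; "joint_pos": joint angles; "joint_velocities": joint speeds; "effort": joint torques, N m; "tool_pos": TCP position; "ee_rot": TCP orientation; "contact_force": force on the tool from outside, world axes, zero at the start; "torque": the same for the moment, N m; "gripper_width": finger opening in m; "grip_force": force on a finger pad.
Only numpy, scipy, OpenCV 4.12 (cv2) and the standard library are available. Lean on these libraries where they do the work, as an engineer would, in place of code of your own. Each camera call takes 0.05 s, during which the arm holds its last target. There are 200 camera calls.

## Working session

There is one attempt and no reset: what is moved stays moved. The work goes in short steps, Python scripts to look and compute and a shell command to move; the robot and the scene stay as the last step left them, time stands still between calls to the robot, and variables do not carry over. Pictures are saved under pics/ and viewed, at most 10 in all, crops included, and the job is handed in when it is done.

```bash
ls; mkdir -p pics; python3 - <<'E'
from bench import env
import cv2
print(env.tcp_to_grasp, env.get_obs())
for n in("side","top"):
    p=env.camera(n); cv2.imwrite(f"pics/{n}0.png",p["image"])
    print(n,p["fovy"],p["cx"],p["cy"],p["cam_to_world"])
    for t in["clamp","lever_knob","index_tip","gap_mouth","blade","blade_handle","stand","tips_lime","vial_white","timer"]:
        print(t,[(round(d["score"],2),[round(v) for v in d["xy"]]) for d in env.mark_of(p,t)][:4],[(round(d["score"],2),[round(v) for v in d["extent"]]) for d in env.spot_in(p,t)][:4])
E
```

```text
pics
0.0187 {'t': 0.0, 'joint_pos': array([-1.02540213e+00,  3.85557808e-01,  6.65411740e-03, -4.88350446e-04,
       -1.19403241e+00, -2.58610043e-01]), 'joint_velocities': array([ 0.00181806, -0.00072496, -0.00117812, -0.00015588,  0.0002075 ,
       -0.00149652]), 'effort': array([ 6.96648949e-04, -3.90667605e+01,  1.87404692e+01,  4.21966821e+00,
        1.09237616e-02, -1.97610625e-04]), 'tool_pos': array([ 0.17664511, -0.59889289,  0.22147152]), 'ee_rot': array([[-9.59209405e-01, -2.82695591e-01, -7.21778229e-04],
       [-2.82696492e-01,  9.59207188e-01,  2.06487072e-03],
       [ 1.08605017e-04,  2.18468759e-03, -9.99997608e-01]]), 'contact_force': array([-0.23188637,  0.16470104, -0.11935005]), 'torque': array([-0.02885029, -0.0367609 ,  0.0316835 ]), 'grip_force': 0.0, 'gripper_width': 0.08707914129050892}
side 49.01894405059628 319.4243135069511 197.29902608150354 [[-0.93605839 -0.17292659  0.30641653  0.20206319]
 [-0.35108501  0.51626468 -0.78115946  0.73532161]
 [-0.02310879 -0.83878911 -0.54396581  0.6855703 ]
 [ 0.          0.          0.          1.        ]]
clamp [
[... 1168 characters left out ...]
[235, 255])] [(0.55, [208, 217, 33, 41])]
index_tip [] []
gap_mouth [(0.82, [214, 199])] [(0.69, [198, 176, 47, 81])]
blade [(0.74, [364, 254]), (0.62, [354, 203])] [(0.69, [360, 249, 28, 10]), (0.52, [308, 245, 23, 13])]
blade_handle [(0.78, [376, 251]), (0.69, [360, 200]), (0.61, [321, 252])] [(0.69, [362, 245, 22, 15]), (0.68, [351, 194, 18, 11]), (0.62, [310, 247, 18, 11]), (0.33, [210, 215, 30, 42])]
stand [(0.81, [354, 207]), (0.57, [359, 201])] [(0.67, [339, 192, 38, 29])]
tips_lime [(0.83, [331, 142]), (0.16, [226, 209])] [(0.65, [309, 112, 54, 48])]
vial_white [(0.46, [351, 284])] [(0.45, [348, 280, 14, 15])]
timer [(0.93, [451, 252]), (0.26, [359, 197])] [(0.7, [438, 237, 33, 34])]
```

```bash
python3 - <<'E'
import cv2
a=cv2.imread("pics/side0.png")[140:360,200:420];b=cv2.imread("pics/top0.png")[90:320,170:480]
cv2.imwrite("pics/s1.png",cv2.resize(a,(600,600),interpolation=cv2.INTER_CUBIC))
cv2.imwrite("pics/t1.png",cv2.resize(b,(800,594),interpolation=cv2.INTER_CUBIC))
E
```

```text
(no output)
```

View pics/s1.png

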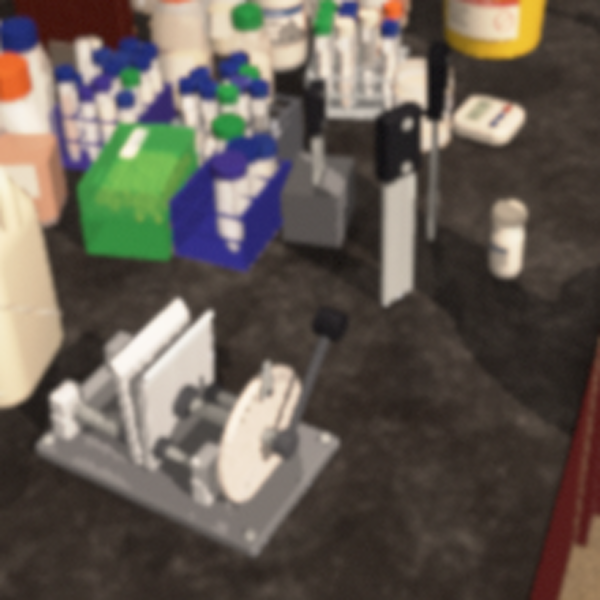

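View pics/t1.png

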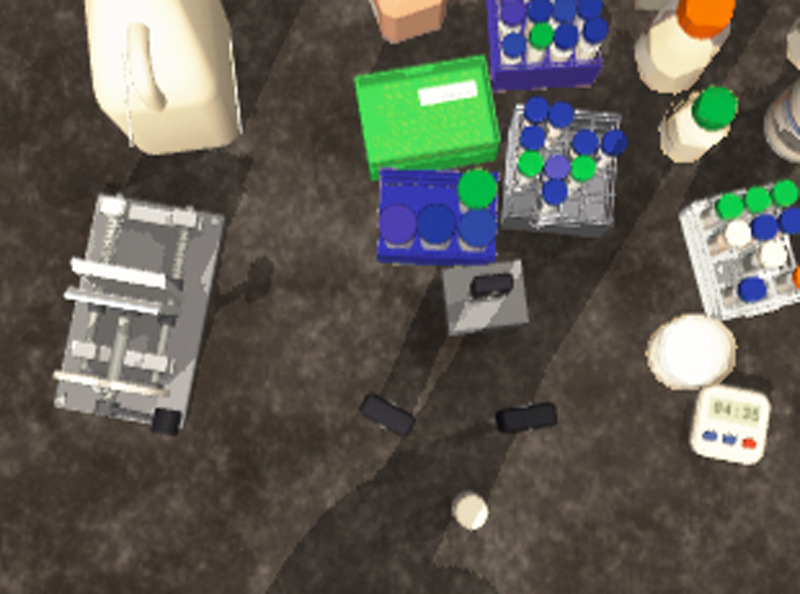

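Side view: the clamp is at lower left with its dial facing right. The lever knob is at about (322,259) and the index tab at about (297,274). The blade in the grey stand has its handle at (314,177), and two larger decoy blades stand free to its right. In the top view the dial end faces the robot and the stand is at about (354,203).

```bash
cat > h.py <<'E'
import numpy as np, cv2
from scipy.optimize import least_squares
from scipy.spatial.transform import Rotation as R
from bench import env
def proj(p,X):
    X=np.atleast_2d(X); T=np.linalg.inv(p["cam_to_world"]); c=X@T[:3,:3].T+T[:3,3]
    f=200/np.tan(np.radians(p["fovy"]/2)); return c[:,:2]/c[:,2:]*f+[p["cx"],p["cy"]]
def plane(p,uv,z):
    f=200/np.tan(np.radians(p["fovy"]/2)); T=np.array(p["cam_to_world"])
    d=T[:3,:3]@np.array([(uv[0]-p["cx"])/f,(uv[1]-p["cy"])/f,1]); return T[:3,3]+d*(z-T[2,3])/d[2]
def tri(ps,uvs):
    r=least_squares(lambda X:np.concatenate([proj(p,X)[0]-u for p,u in zip(ps,uvs)]),[.5,0,.05]); return r.x,np.abs(r.fun).max()
def clampT(v,L): # v: x,y,yaw
    c,s=np.cos(v[2]),np.sin(v[2]); L=np.atleast_2d(L)
    return L@np.array([[c,-s,0],[s,c,0],[0,0,1]]).T+[v[0],v[1],0]
def arm(a,r,x,): return [x,-r*np.sin(a),.055+r*np.cos(a)]
E
python3 - <<'E'
from h import *
s,t=env.camera("side"),env.camera("top")
for n,a,b in [("knob",(322,259),(235,255)),("gap",(262,268),(214,199)),("clamp",(271,312),(227,209)),("handle",(314,177),(360,200)),("stand",(317,222),(354,207)),("lime",(252,222),(331,142)),("vial",(383,239),(351,284)),("dec1",(346,194),(321,252)),("dec2",(360,169),(376,251))]:
    print(n,*tri((s,t),(a,b)))
top=[((191.3,247.8),(-.095,.06,.012)),((208.8,165.6),(.105,.06,.012)),((256.4,172.6),(.105,-.06,.012)),((240.9,256.7),(-.095,-.06,.012))]
sid=[((214.7,303.9),(.105,.06,.012)),((323.9,301.3),(-.095,-.06,.012)),((294,342),(-.095,.06,.006))]
def f(v):
    r=[]
    for p,L in((t,top),(s,sid)):
        for u,l in L: r+=list(proj(p,clampT(v,l))[0]-u)
    r+=list(proj(s,clampT(v,arm(v[3],.09,-.084+v[5])))[0]-(322,259))
    r+=list(proj(t,clampT(v,arm(v[3],.09,-.084+v[5])))[0]-(235,254))
    r+=list(proj(s,clampT(v,arm(v[4],.065,-.0705+v[5]*0)))[0]-(297,273))
    r+=list(proj(s,clampT(v,[.02+v[5],0,.104]))[0]-(262,268))
    return np.r_[r,v[5]*300]
r=least_squares(f,[.5,.1,-.2,.9,0,0],loss="soft_l1"); print(r.x.round(4)); print(r.fun.round(1))
E
```

```text
knob [0.4387901  0.1216968  0.11430936] 1.0265000649749538
gap [0.55282389 0.17118308 0.10003643] 1.7181898866158463
clamp [ 0.54386826  0.17016856 -0.02281032] 1.1877198456600127
handle [ 0.55484315 -0.13983991  0.1341368 ] 1.3162570330503058
stand [ 0.5520645  -0.13601374 -0.00088727] 0.21618765016313546
lime [ 7.12091178e-01 -7.91886040e-02  2.28392650e-04] 1.3176114576535838
vial [ 0.37107871 -0.1292341  -0.00642325] 0.547185701215426
dec1 [ 0.44638052 -0.05959878  0.15468251] 1.3398442037494647
dec2 [ 0.44769354 -0.17048135  0.15962524] 0.5619393119895335
[ 0.5363  0.172  -0.1634  0.8253  0.0212 -0.0039]
[-1.2 -0.2 -1.7 -1.2  0.3  0.3 -0.2 -0.3 -1.5 -1.3  1.6 -2.1  0.5  0.7
  1.1 -0.8 -0.2 -0.   0.9  0.8 -1.2 -2.2 -1.2]
```

```bash
cat >> h.py <<'E'
def go(P,ang):
    """shift (mm) and rotvec in tool axes to reach TCP P, tool down, tool y at world angle ang (mod pi)"""
    o=env.get_obs(); M=np.array(o["ee_rot"]); a0=np.arctan2(M[1,1],M[0,1])
    ang=a0+(ang-a0+np.pi/2)%np.pi-np.pi/2
    y=np.array([np.cos(ang),np.sin(ang),0]); z=np.array([0,0,-1.]); G=np.c_[np.cross(y,z),y,z]
    print("shift",(M.T@(np.array(P)-o["tool_pos"])*1000).round(1),"rot",R.from_matrix(M.T@G).as_rotvec().round(3),"at",o["tool_pos"].round(4),"F",o["contact_force"].round(1),"t",round(o["t"],2))
V=[.5363,.172,-.1634]
E
python3 - <<'E'
from h import *
k=clampT(V,arm(.825,.09,-.088))[0]; print(k)
go([k[0],k[1],.26],V[2])
E
```

```text
[0.43871791 0.12108658 0.11607013]
shift [-455.   617.   -37.4] rot [ 0.     0.    -1.121] at [ 0.1768 -0.5994  0.2225] F [0.3 0.5 0.8] t 2.2
```

```bash

python3 -m inch '{"motion": [[[0,0,-38],[0,0,0],0.5],[[-29,39,-38],[0,0,0],0.5],[[-58,78,-38],[0,0,0],0.5],[[-87,117,-38],[0,0,0],0.5],[[-115,155,-38],[0,0,0],0.5]]}' | tail -3
python3 -m inch '{"motion": [[[-29,39,0],[0,0,0],0.5],[[-58,78,0],[0,0,0],0.5],[[-87,117,0],[0,0,0],0.5],[[-115,155,0],[0,0,0],0.5],[[-115,155,0],[0,0,0],0.5]]}' >/dev/null
python3 -m inch '{"motion": [[[-29,39,0],[0,0,0],0.5],[[-58,78,0],[0,0,0],0.5],[[-87,117,0],[0,0,0],0.5],[[-115,155,0],[0,0,0],0.5],[[-115,155,0],[0,0,0],0.5]]}'
python3 -m inch '{"motion": [[[-25,37,0],[0,0,-0.14],0.5],[[-50,75,0],[0,0,-0.28],0.5],[[-75,112,0],[0,0,-0.42],0.5],[[-105,150,0],[0,0,-0.56],0.5],[[-105,150,0],[0,0,-0.68],0.5]]}'
python3 -c "
from h import *
k=clampT(V,arm(.825,.09,-.088))[0]
go([k[0],k[1],.26],V[2])"
```

```text
contact_force: [0.5, 0.1, 0.7]
gripper_width: 0.0548
grip_force: 0.0
t: 3.7
tool_pos: [0.378, -0.0523, 0.261]
ee_rot: [[-0.957, -0.29, 0.002], [-0.29, 0.957, 0.001], [-0.002, 0.0, -1.0]]
contact_force: [-0.7, -0.5, -0.5]
gripper_width: 0.0435
grip_force: 0.0
t: 4.2
tool_pos: [0.4367, 0.1208, 0.2602]
ee_rot: [[-0.561, -0.828, 0.001], [-0.828, 0.561, 0.0], [-0.0, -0.001, -1.0]]
contact_force: [-0.3, -0.0, 0.2]
gripper_width: 0.043
grip_force: 0.0
shift [-1.4 -1.5  0.2] rot [-0.001  0.    -0.432] at [0.4367 0.1208 0.2602] F [-0.3 -0.   0.2] t 4.2
```

```bash

python3 -m inch '{"motion": [[[-1,-1,0],[0,0,-0.14],0.5],[[-1,-1,0],[0,0,-0.28],0.5],[[-1,-1,0],[0,0,-0.43],0.5],[[-1,-1,0],[0,0,-0.43],0.5],[[-1,-1,30],[0,0,-0.43],0.5]]}' >/dev/null
python3 -m inch '{"motion": [[[0,0,30],[0,0,0],0.5],[[0,0,60],[0,0,0],0.5],[[0,0,90],[0,0,0],0.5],[[0,0,115],[0,0,0],0.5],[[0,0,122],[0,0,0],0.5]]}'
python3 - <<'E'
from h import *
k=clampT(V,arm(.825,.09,-.088))[0]
go([k[0],k[1],.107],V[2])
s,t=env.camera("side"),env.camera("top")
a=cv2.resize(s["image"][200:360,200:380],(540,480),interpolation=cv2.INTER_CUBIC)
cv2.imwrite("pics/s2.png",a)
E
```

```text
t: 5.2
tool_pos: [0.4344, 0.1163, 0.1062]
ee_rot: [[-0.177, -0.984, -0.005], [-0.984, 0.177, -0.003], [0.004, 0.004, -1.0]]
contact_force: [0.1, 0.4, 1.2]
gripper_width: 0.0433
grip_force: 0.0
shift [-5.5 -3.4 -0.8] rot [ 0.004 -0.004 -0.015] at [0.4344 0.1163 0.1062] F [0.1 0.4 1.2] t 5.2
```

View pics/s2.png

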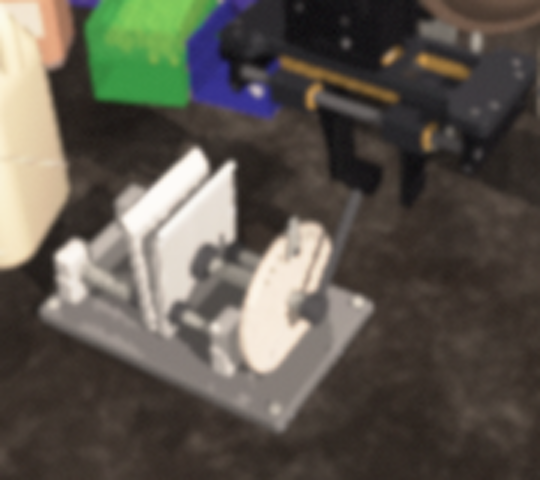

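The fingers straddle the knob at about crop (370,180). Next I centre on it and close.

```bash

python3 -m inch '{"motion": [[[-4,-2,0],[0,0,0],0.5],[[-4,-2,0],[0,0,0],0.15],[[-4,-2,0],[0,0,0],0.0],[[-4,-2,0],[0,0,0],0.0],[[-4,-2,0],[0,0,0],0.0]]}' 15
python3 - <<'E'
from h import *
def f(a,pos):
    k=clampT(V,arm(a,.09,-.088))[0]; return k
o=env.get_obs()
k0=f(.825,0)
M=np.array(o["ee_rot"])
for a in(.7,.6,.5,.4,.3,.2,.1,.02): print(a,(M.T@(f(a,0)-k0)*1000).round(1))
E
```

```text
t: 5.8
tool_pos: [0.4389, 0.1218, 0.1091]
ee_rot: [[-0.173, -0.985, 0.001], [-0.985, 0.173, 0.001], [-0.001, -0.001, -1.0]]
contact_force: [2.0, 0.6, 1.0]
gripper_width: 0.0199
grip_force: 15.0
0.7 [-8.1  0.1 -7.8]
0.6 [-15.3   0.1 -13.2]
0.5 [-23.    0.2 -17.9]
0.4 [-31.1   0.3 -21.8]
0.3 [-39.5   0.4 -24.9]
0.2 [-48.3   0.5 -27.1]
0.1 [-57.1   0.6 -28.4]
0.02 [-64.3   0.6 -28.8]
```

```bash

python3 -m inch '{"motion": [[[-8,0,-8],[0,0,0],0],[[-15,0,-13],[0,0,0],0],[[-23,0,-18],[0,0,0],0],[[-31,0,-22],[0,0,0],0],[[-39,0,-25],[0,0,0],0]]}'
python3 -m inch '{"motion": [[[-9,0,-2],[0,0,0],0],[[-17,0,-3],[0,0,0],0],[[-25,0,-4],[0,0,0],0],[[-25,0,-4],[0,0,0],0],[[-25,0,-4],[0,0,0],0]]}'
python3 - <<'E'
from h import *
s=env.camera("side")
cv2.imwrite("pics/s3.png",cv2.resize(s["image"][230:330,240:360],(720,600),interpolation=cv2.INTER_CUBIC))
for n in("lever_knob","index_tip"): print(n,env.mark_of(s,n))
for a in(-.1,0,.1): print(a,proj(s,clampT(V,[arm(a,.065,-.0705),arm(a,.09,-.084),arm(a,0,-.084)])).round(1).tolist())
E
```

```text
t: 6.3
tool_pos: [0.4453, 0.1597, 0.1337]
ee_rot: [[-0.173, -0.985, -0.0], [-0.985, 0.173, -0.002], [0.002, 0.0, -1.0]]
contact_force: [4.2, -3.7, -3.8]
gripper_width: 0.0199
grip_force: 15.0
t: 6.8
tool_pos: [0.4498, 0.1851, 0.1381]
ee_rot: [[-0.173, -0.985, 0.001], [-0.985, 0.173, 0.001], [-0.001, -0.001, -1.0]]
contact_force: [0.0, -0.9, 2.9]
gripper_width: 0.0199
grip_force: 15.0
lever_knob [{'xy': [307.7, 264.4], 'score': 0.82}]
index_tip [{'xy': [298.4, 274.6], 'score': 0.55}]
-0.1 [[295.7, 276.5], [300.5, 269.6], [305.1, 301.5]]
0 [[297.5, 274.2], [303.1, 266.5], [305.1, 301.5]]
0.1 [[299.4, 272.2], [305.7, 263.7], [305.1, 301.5]]
```

View pics/s3.png

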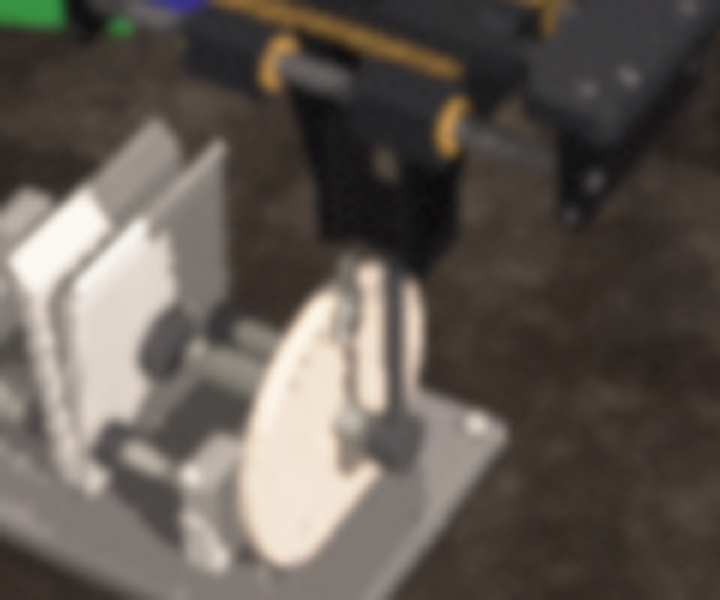

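The lever hub is at crop (393,440) and its shaft runs straight up to (395,270). The index tab runs from about (353,440) to (347,260), nearly parallel to it. I'll release and lift for an unobstructed look.

```bash

python3 -m inch '{"motion": [[[0,0,0],[0,0,0],0.4],[[0,0,0],[0,0,0],0.4],[[0,0,0],[0,0,0],0.4],[[0,0,-30],[0,0,0],0.4],[[0,0,-70],[0,0,0],0.4]]}'
python3 -m inch '{"motion": [[[0,-40,-40],[0,0,0],0.4],[[0,-80,-50],[0,0,0],0.4],[[0,-100,-50],[0,0,0],0.4],[[0,-100,-50],[0,0,0],0.4],[[0,-100,-50],[0,0,0],0.4]]}'
python3 - <<'E'
from h import *
s,t=env.camera("side"),env.camera("top")
a=cv2.resize(s["image"][250:320,270:340],(600,600),interpolation=cv2.INTER_CUBIC)
b=cv2.resize(t["image"][200:270,180:250],(600,600),interpolation=cv2.INTER_CUBIC)
cv2.imwrite("pics/s4.png",a);cv2.imwrite("pics/t4.png",b)
for p in(s,t):
  for n in("lever_knob","index_tip"): print(n,env.mark_of(p,n))
  for a in(-.1,0,.1): print(a,proj(p,clampT(V,[arm(a,.065,-.0705),arm(a,0.,-.0705),arm(a,.09,-.084),arm(a,0,-.084)])).round(1).tolist())
E
```

```text
t: 7.45
tool_pos: [0.4482, 0.1836, 0.2062]
ee_rot: [[-0.174, -0.985, -0.005], [-0.985, 0.174, -0.004], [0.005, 0.005, -1.0]]
contact_force: [0.0, 0.1, -0.0]
gripper_width: 0.0339
grip_force: 0.0
t: 7.95
tool_pos: [0.5475, 0.1669, 0.2564]
ee_rot: [[-0.174, -0.985, -0.002], [-0.985, 0.174, -0.001], [0.001, 0.002, -1.0]]
contact_force: [0.3, -0.2, -0.2]
gripper_width: 0.0349
grip_force: 0.0
lever_knob [{'xy': [306.2, 266.0], 'score': 0.68}, {'xy': [269.2, 307.9], 'score': 0.57}]
index_tip [{'xy': [298.9, 273.9], 'score': 0.48}]
-0.1 [[295.7, 276.5], [299.2, 299.0], [300.5, 269.6], [305.1, 301.5]]
0 [[297.5, 274.2], [299.2, 299.0], [303.1, 266.5], [305.1, 301.5]]
0.1 [[299.4, 272.2], [299.2, 299.0], [305.7, 263.7], [305.1, 301.5]]
lever_knob [{'xy': [200.1, 251.5], 'score': 0.51}]
index_tip [{'xy': [227.6, 209.3], 'score': 0.71}]
-0.1 [[202.0, 239.8], [212.8, 241.2], [196.2, 245.8], [211.6, 247.1]]
0 [[205.0, 240.4], [212.8, 241.2], [200.4, 246.6], [211.6, 247.1]]
0.1 [[208.1, 240.9], [212.8, 241.2], [204.8, 247.3], [211.6, 247.1]]
```

View pics/s4.png

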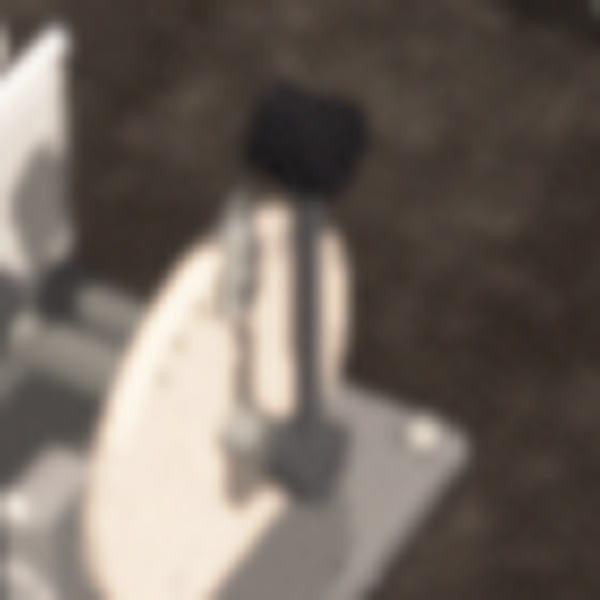

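View pics/t4.png

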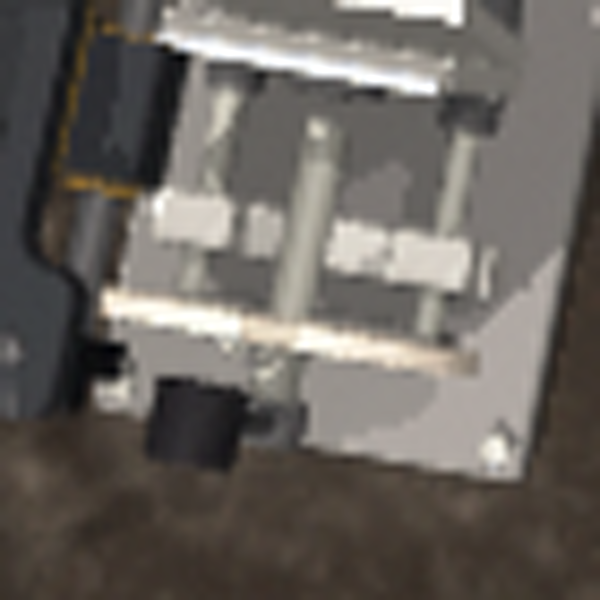

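Side crop: knob at (307,140), hub at (305,460), and the tab tip near (240,195). In the top crop the knob is at (198,425) and the hub at (280,420). The tab angle is still uncertain, so I'll overlay the model on averaged frames.

```bash
python3 - <<'E'
from h import *
out=[]
for n,(x0,y0) in(("side",(270,255)),("top",(185,205))):
    ps=[env.camera(n) for _ in range(8)]; p=ps[0]
    im=np.mean([q["image"] for q in ps],0); np.save(f"pics/{n}avg.npy",im)
    w,h=(60,65); c=im[y0:y0+h,x0:x0+w]; c=cv2.resize(np.clip(c,0,255).astype(np.uint8),(w*6,h*6),interpolation=cv2.INTER_LANCZOS4)
    b=cv2.GaussianBlur(c,(0,0),6); c=cv2.addWeighted(c,2,b,-1,0); d=c.copy()
    P=lambda L:((proj(p,clampT(V,L))-[x0,y0]+.5)*6).astype(int)
    for q in P([arm(a,.05,-.070) for a in np.linspace(0,6.28,60)]): cv2.circle(d,tuple(map(int,q)),1,(255,0,0),-1)
    for a,col in((-.1,(0,0,255)),(.1,(0,255,0)),(.3,(255,0,255))):
        for q in P([arm(a,.03,-.0705),arm(a,.065,-.0705)]): cv2.circle(d,tuple(map(int,q)),2,col,-1)
    out.append(c);out.append(d)
cv2.imwrite("pics/c5.png",cv2.resize(np.vstack([np.hstack(out[:2]),np.hstack(out[2:])]),None,fx=.769,fy=.769,interpolation=cv2.INTER_AREA))
cv2.imwrite("pics/c5.png",np.hstack([out[0],out[1]])); cv2.imwrite("pics/c6.png",np.hstack([out[2],out[3]]))
E
```

```text
(no output)
```

View pics/c5.png

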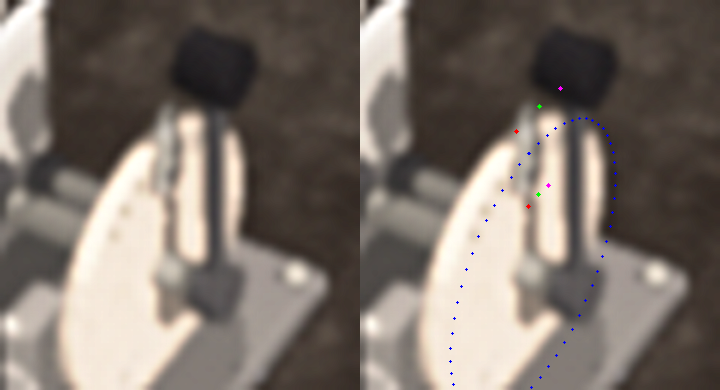

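View pics/c6.png

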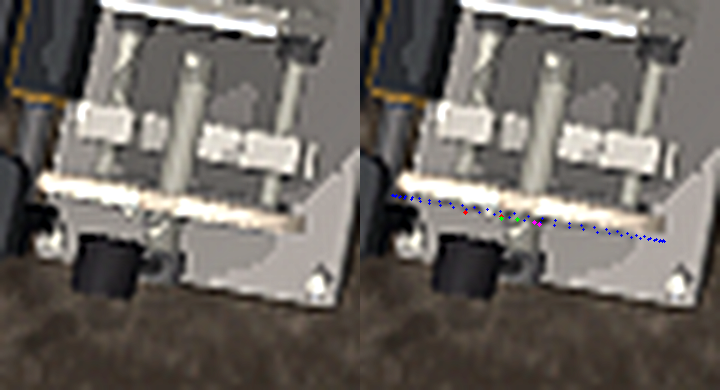

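The corrected overlay puts the index at about 0.06–0.1 rad and the lever at about 0.05–0.08, so they agree. Next is the blade: I need the handle yaw and position, and the decoy heights.

```bash
python3 - <<'E'
from h import *
s,t=env.camera("side"),env.camera("top")
im=np.load("pics/topavg.npy").astype(np.uint8)
im=cv2.resize(im,None,fx=4,fy=4,interpolation=cv2.INTER_CUBIC)
m=(im.max(2)<50).astype(np.uint8)
for n,(x,y,w,h) in dict(ours=(346,190,30,22),d1=(305,238,32,26),d2=(355,240,38,22)).items():
    sub=m[y*4:(y+h)*4,x*4:(x+w)*4]; k,l,st,_=cv2.connectedComponentsWithStats(sub)
    i=1+np.argmax(st[1:,4]); pts=np.argwhere(l==i)[:,::-1].astype(np.float32)
    (c,sz,an)=cv2.minAreaRect(pts); b=cv2.boxPoints((c,sz,an))/4+[x,y]
    print(n,(np.array(c)/4+[x,y]).round(1),(np.array(sz)/4).round(1),round(an,1),b.round(1).tolist())
    print("  world box @z.153",[plane(t,u,.153)[:2].round(3).tolist() for u in b])
for n in("blade_handle","blade","stand"):
  for p in(s,t): print(n,[(round(d["score"],2),d["xy"]) for d in env.mark_of(p,n)],[(round(d["score"],2),[round(v) for v in d["extent"]]) for d in env.spot_in(p,n)])
# tops of decoys: side pixel of handle top vs height at known xy
for nm,xy,rows in(("d1",(.446,-.06),(175,180)),("d2",(.448,-.17),(154,157)),("ours",(.555,-.139),(167,170))):
    print(nm,[(z,proj(s,[[*xy,z]])[0].round(1).tolist()) for z in(.13,.15,.17,.19,.21)])
E
```

```text
ours [360.4 200.6] [ 8.2 16.2] 85.0 [[352.0, 197.2], [368.1, 195.8], [368.8, 204.0], [352.7, 205.4]]
  world box @z.153 [[0.556, -0.123], [0.559, -0.156], [0.542, -0.157], [0.539, -0.124]]
d1 [318.  250.9] [25.8 26. ] 90.0 [[305.0, 238.0], [331.0, 238.0], [331.0, 263.8], [305.0, 263.8]]
  world box @z.153 [[0.472, -0.028], [0.472, -0.08], [0.421, -0.081], [0.42, -0.028]]
d2 [371.2 252.4] [11.1 29.1] 83.6 [[356.1, 248.5], [385.0, 245.2], [386.3, 256.3], [357.4, 259.6]]
  world box @z.153 [[0.452, -0.131], [0.459, -0.19], [0.436, -0.192], [0.429, -0.134]]
blade_handle [(0.73, [316.3, 179.3]), (0.59, [345.4, 193.6]), (0.58, [359.8, 171.2])] [(0.81, [355, 155, 11, 70]), (0.78, [335, 177, 20, 73]), (0.47, [313, 168, 8, 41]), (0.42, [303, 198, 26, 31])]
blade_handle [(0.67, [320.6, 252.2]), (0.53, [373.8, 249.4]), (0.5, [357.1, 200.0])] [(0.51, [309, 246, 18, 15]), (0.47, [362, 248, 23, 9])]
blade [(0.68, [358.9, 225.5]), (0.65, [346.8, 253.1])] [(0.82, [356, 156, 8, 69]), (0.57, [335, 179, 18, 74]), (0.54, [311, 169, 9, 38])]
blade [(0.53, [365.5, 254.6]), (0.47, [354.2, 206.6])] [(0.55, [361, 247, 28, 12]), (0.54, [351, 196, 17, 10]), (0.5, [307, 243, 25, 19])]
stand [(0.76, [313.9, 224.3]), (0.61, [268.9, 309.9]), (0.48, [383.2, 239.4])] [(0.56, [299, 197, 32, 31])]
stand [(0.69, [353.6, 204.6]), (0.27, [216.3, 200.6])] [(0.77, [338, 191, 36, 32])]
d1 [(0.13, [347.4, 203.1]), (0.15, [347.5, 195.7]), (0.17, [347.6, 188.2]), (0.19, [347.7, 180.4]), (0.21, [347.9, 172.5])]
d2 [(0.13, [360.1, 179.5]), (0.15, [360.3, 172.5]), (0.17, [360.5, 165.3]), (0.19, [360.7, 158.0]), (0.21, [361.0, 150.5])]
ours [(0.13, [315.2, 178.7]), (0.15, [315.0, 171.7]), (0.17, [314.7, 164.6]), (0.19, [314.5, 157.3]), (0.21, [314.2, 149.9])]
```

```bash
python3 -c "
from h import *
go([.552,-.140,.26],1.661)"
```

```text
shift [302.  -57.1  -2.4] rot [0.    0.    1.307] at [0.5481 0.1673 0.2576] F [-0.1 -0.8  0.4] t 9.75
```

```bash

python3 -m inch '{"motion": [[[30,-6,-2],[0,0,0],0.7],[[75,-14,-2],[0,0,0],0.7],[[120,-23,-2],[0,0,0],0.7],[[160,-30,-2],[0,0,0],0.7],[[200,-38,-2],[0,0,0],0.7]]}' >/dev/null
python3 -m inch '{"motion": [[[40,-8,0],[0,0,0.14],0.7],[[80,-15,0],[0,0,0.28],0.7],[[102,-19,0],[0,0,0.42],0.7],[[102,-19,0],[0,0,0.56],0.7],[[102,-19,0],[0,0,0.68],0.7]]}' >/dev/null
python3 -m inch '{"motion": [[[0,0,0],[0,0,0.14],0.7],[[0,0,0],[0,0,0.28],0.7],[[0,0,0],[0,0,0.42],0.7],[[0,0,0],[0,0,0.56],0.7],[[0,0,0],[0,0,0.627],0.7]]}' 
python3 -c "
from h import *
go([.552,-.140,.112],1.661)"
```

```text
t: 11.25
tool_pos: [0.552, -0.14, 0.2596]
ee_rot: [[-0.996, -0.086, 0.0], [-0.086, 0.996, -0.0], [-0.0, -0.0, -1.0]]
contact_force: [0.5, -0.8, -0.4]
gripper_width: 0.0613
grip_force: 0.0
shift [ -0.    0.  147.6] rot [-0.     0.    -0.004] at [ 0.552  -0.14    0.2596] F [ 0.5 -0.8 -0.4] t 11.25
```

```bash

python3 -m inch '{"motion": [[[0,0,40],[0,0,0],0.7],[[0,0,80],[0,0,0],0.7],[[0,0,120],[0,0,0],0.7],[[0,0,140],[0,0,0],0.7],[[0,0,147],[0,0,0],0.7]]}' 
python3 -m inch '{"motion": [[[0,0,0],[0,0,0],0.7],[[0,0,0],[0,0,0],0.3],[[0,0,0],[0,0,0],0.1],[[0,0,0],[0,0,0],0.1],[[0,0,0],[0,0,0],0.1]]}' 6
```

```text
t: 11.75
tool_pos: [0.5503, -0.14, 0.1099]
ee_rot: [[-0.996, -0.089, -0.005], [-0.089, 0.996, 0.0], [0.005, 0.001, -1.0]]
contact_force: [0.3, -0.3, 0.8]
gripper_width: 0.0609
grip_force: 0.0
t: 12.25
tool_pos: [0.5524, -0.14, 0.1134]
ee_rot: [[-0.996, -0.09, 0.002], [-0.09, 0.996, 0.0], [-0.002, -0.0, -1.0]]
contact_force: [0.4, 0.5, 0.3]
gripper_width: 0.0367
grip_force: 0.0
```

```bash
python3 - <<'E'
from h import *
s=env.camera("side"); cv2.imwrite("pics/s7.png",cv2.resize(s["image"][120:260,230:410],(720,560),interpolation=cv2.INTER_CUBIC))
E
```

```text
(no output)
```

View pics/s7.png

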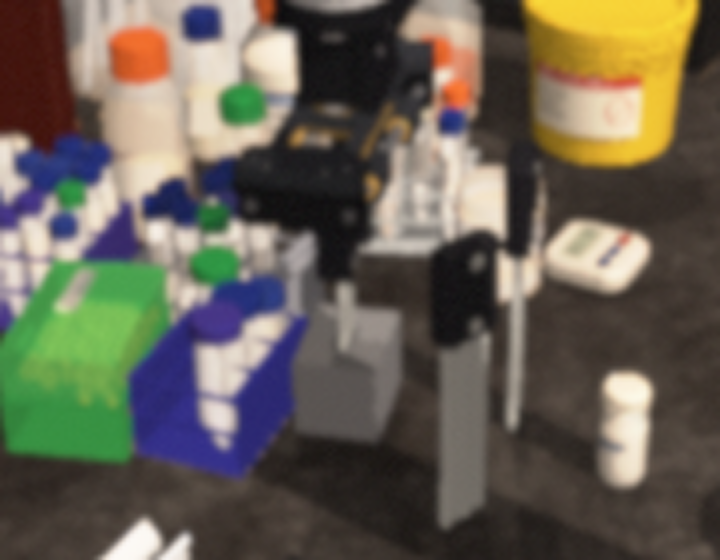

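The gripper is around the handle at about (345,260) in the crop, and the blade runs into the stand below it. I'll keep closing.

```bash

python3 -m inch '{"motion": [[[0,0,0],[0,0,0],0.1],[[0,0,0],[0,0,0],0.1],[[0,0,0],[0,0,0],0.1],[[0,0,0],[0,0,0],0.1],[[0,0,0],[0,0,0],0.1]]}' 6
```

```text
t: 12.8
tool_pos: [0.5524, -0.1401, 0.113]
ee_rot: [[-0.996, -0.09, 0.001], [-0.09, 0.996, -0.0], [-0.001, -0.0, -1.0]]
contact_force: [0.4, -0.6, 3.5]
gripper_width: 0.0324
grip_force: 6.0
```

```bash

python3 -m inch '{"motion": [[[0,0,0],[0,0,0],0.1],[[0,0,0],[0,0,0],0.1],[[0,0,-5],[0,0,0],0.1],[[0,0,-15],[0,0,0],0.1],[[0,0,-28],[0,0,0],0.1]]}' 40
python3 -m inch '{"motion": [[[0,0,-15],[0,0,0],0.1],[[0,0,-30],[0,0,0],0.1],[[0,0,-60],[0,0,0],0.1],[[0,0,-90],[0,0,0],0.1],[[0,0,-122],[0,0,0],0.1]]}' 
python3 - <<'E'
from h import *
g=clampT(V,[.02,0,.104])[0]; print(g)
go([g[0],g[1],.26],np.pi/2+V[2])
E
```

```text
t: 13.3
tool_pos: [0.5514, -0.1399, 0.1403]
ee_rot: [[-0.996, -0.089, -0.002], [-0.089, 0.996, 0.0], [0.002, 0.001, -1.0]]
contact_force: [0.9, 1.0, -1.5]
gripper_width: 0.0316
grip_force: 40.0
t: 13.8
tool_pos: [0.5508, -0.1397, 0.2642]
ee_rot: [[-0.996, -0.09, -0.002], [-0.09, 0.996, 0.001], [0.002, 0.001, -1.0]]
contact_force: [0.5, -0.3, -1.0]
gripper_width: 0.0316
grip_force: 40.0
[0.5560336  0.16874652 0.104     ]
shift [-32.8 306.8   4.4] rot [ 0.001 -0.002  0.253] at [ 0.5508 -0.1397  0.2642] F [ 0.5 -0.3 -1. ] t 13.8
```

```bash

python3 -m inch '{"motion": [[[-4,38,0],[0,0,0],0.1],[[-8,76,0],[0,0,0],0.1],[[-12,114,0],[0,0,0],0.1],[[-16,150,0],[0,0,0],0.1],[[-16,153,0],[0,0,0],0.1]]}'  >/dev/null
python3 -m inch '{"motion": [[[-4,38,0],[0,0,0.08],0.1],[[-8,76,0],[0,0,0.16],0.1],[[-12,114,0],[0,0,0.253],0.1],[[-16,150,2],[0,0,0.253],0.1],[[-17,153,4],[0,0,0.253],0.1]]}'
python3 -m inch '{"motion": [[[0,0,0],[0,0,0],0.1],[[0,0,5],[0,0,0],0.1],[[0,0,12],[0,0,0],0.1],[[0,0,18],[0,0,0],0.1],[[0,0,18],[0,0,0],0.1]]}'
python3 - <<'E'
from h import *
s=env.camera("side"); c=s["image"][215:325,210:330]
cv2.imwrite("pics/s8.png",cv2.resize(c,(654,600),interpolation=cv2.INTER_CUBIC))
go([*clampT(V,[.02,0,0])[0][:2],.24],np.pi/2+V[2])
print(env.mark_of(s,"gap_mouth"),env.mark_of(s,"blade"))
for x in(.015,.02,.025):print(proj(s,clampT(V,[[x,0,.104],[x,.04,.115],[x,-.04,.115]])).round(1).tolist())
print("bladetip",proj(s,[*env.get_obs()["tool_pos"][:2],env.get_obs()["tool_pos"][2]-.108]))
E
```

```text
t: 14.8
tool_pos: [0.557, 0.1704, 0.2587]
ee_rot: [[-0.987, 0.159, -0.001], [0.159, 0.987, 0.0], [0.001, 0.0, -1.0]]
contact_force: [0.4, -0.6, -1.3]
gripper_width: 0.0316
grip_force: 40.0
t: 15.3
tool_pos: [0.5567, 0.1666, 0.2392]
ee_rot: [[-0.987, 0.164, -0.003], [0.164, 0.987, -0.001], [0.002, -0.002, -1.0]]
contact_force: [-0.8, -0.0, -1.6]
gripper_width: 0.0316
grip_force: 40.0
shift [ 1.3  1.6 -0.1] rot [-0.001 -0.001 -0.001] at [0.5571 0.1669 0.2399] F [-0.2 -0.  -0.8] t 15.35
[{'xy': [261.5, 267.0], 'score': 0.67}] [{'xy': [341.9, 251.5], 'score': 0.77}, {'xy': [258.2, 254.8], 'score': 0.74}, {'xy': [356.5, 225.5], 'score': 0.57}]
[[261.3, 265.9], [248.2, 274.1], [272.5, 250.1]]
[[259.3, 265.1], [246.1, 273.2], [270.5, 249.3]]
[[257.2, 264.3], [244.0, 272.4], [268.5, 248.6]]
bladetip [[257.45495044 253.37609452]]
```

View pics/s8.png

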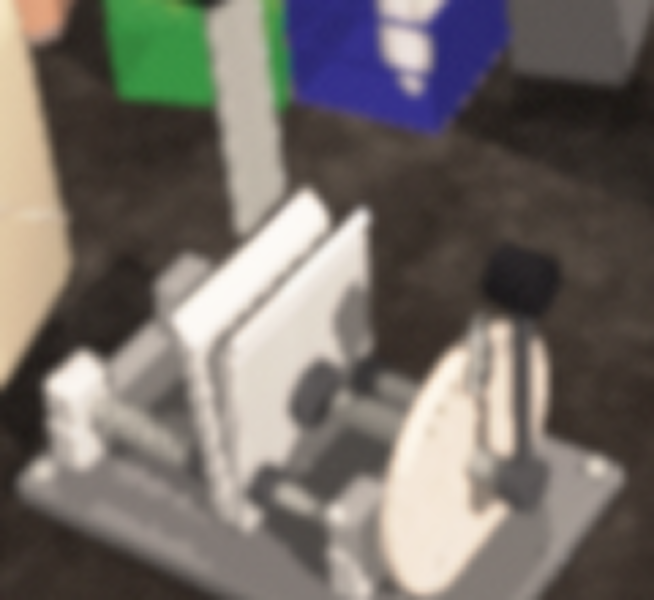

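The blade tip is at crop (260,220) and the gap mouth line runs (212,347)–(340,225). That puts the gap about 6 mm nearer the dial than the blade, so I'll shift by that and descend while watching force.

```bash

python3 -m inch '{"motion": [[[2,1,0],[0,0,0],0.1],[[4,1.5,0],[0,0,0],0.1],[[6,1.5,0],[0,0,0],0.1],[[6,1.5,4],[0,0,0],0.1],[[6,1.5,8],[0,0,0],0.1]]}' 
python3 -m inch '{"motion": [[[0,0,2],[0,0,0],0.1],[[0,0,4],[0,0,0],0.1],[[0,0,6],[0,0,0],0.1],[[0,0,8],[0,0,0],0.1],[[0,0,10],[0,0,0],0.1]]}'
python3 - <<'E'
from h import *
s=env.camera("side"); print(env.mark_of(s,"gap_mouth"),env.mark_of(s,"blade"))
o=env.get_obs();print(o["tool_pos"],o["contact_force"],o["torque"],proj(s,[*o["tool_pos"][:2],o["tool_pos"][2]-.108]))
E
```

```text
t: 15.95
tool_pos: [0.5516, 0.1703, 0.2324]
ee_rot: [[-0.987, 0.162, 0.0], [0.162, 0.987, 0.0], [-0.0, 0.0, -1.0]]
contact_force: [0.1, 0.4, -1.6]
gripper_width: 0.0319
grip_force: 40.0
t: 16.45
tool_pos: [0.5518, 0.1702, 0.2224]
ee_rot: [[-0.987, 0.162, 0.0], [0.162, 0.987, 0.0], [-0.0, 0.0, -1.0]]
contact_force: [0.0, 0.3, -1.3]
gripper_width: 0.0318
grip_force: 40.0
[{'xy': [263.6, 264.8], 'score': 0.68}] [{'xy': [359.5, 223.4], 'score': 0.85}, {'xy': [344.3, 252.0], 'score': 0.82}, {'xy': [258.2, 258.9], 'score': 0.67}]
[0.55165671 0.17012402 0.22239907] [ 0.59326157  0.92993613 -0.37509525] [-0.00708292 -0.02456735 -0.01071453] [[260.40879423 262.05137931]]
```

```bash

python3 -m inch '{"motion": [[[0,0,1.5],[0,0,0],0.1],[[0,0,3],[0,0,0],0.1],[[0,0,4.5],[0,0,0],0.1],[[0,0,6],[0,0,0],0.1],[[0,0,7],[0,0,0],0.1]]}' 
python3 -m inch '{"motion": [[[0,0,1.5],[0,0,0],0.1],[[0,0,3],[0,0,0],0.1],[[0,0,4.5],[0,0,0],0.1],[[0,0,6],[0,0,0],0.1],[[0,0,7],[0,0,0],0.1]]}'
```

```text
t: 17.1
tool_pos: [0.5516, 0.1702, 0.2154]
ee_rot: [[-0.987, 0.163, -0.0], [0.163, 0.987, -0.0], [0.0, -0.0, -1.0]]
contact_force: [-0.5, -0.4, -0.7]
gripper_width: 0.0318
grip_force: 40.0
t: 17.6
tool_pos: [0.5516, 0.1701, 0.2084]
ee_rot: [[-0.987, 0.162, -0.0], [0.162, 0.987, -0.0], [0.0, -0.0, -1.0]]
contact_force: [-0.5, 0.1, -1.2]
gripper_width: 0.0317
grip_force: 40.0
```

```bash

python3 -m inch '{"motion": [[[0,0,2],[0,0,0],0.1],[[0,0,4],[0,0,0],0.1],[[0,0,6],[0,0,0],0.1],[[0,0,8],[0,0,0],0.1],[[0,0,10],[0,0,0],0.1]]}' 
python3 -m inch '{"motion": [[[0,0,2],[0,0,0],0.1],[[0,0,4],[0,0,0],0.1],[[0,0,6],[0,0,0],0.1],[[0,0,8],[0,0,0],0.1],[[0,0,10],[0,0,0],0.1]]}'
python3 -m inch '{"motion": [[[0,0,2],[0,0,0],0.1],[[0,0,4],[0,0,0],0.1],[[0,0,6],[0,0,0],0.1],[[0,0,8],[0,0,0],0.1],[[0,0,10],[0,0,0],0.1]]}'
```

```text
t: 18.1
tool_pos: [0.5517, 0.1702, 0.1984]
ee_rot: [[-0.987, 0.162, -0.0], [0.162, 0.987, 0.0], [0.0, -0.0, -1.0]]
contact_force: [0.1, 0.7, -1.3]
gripper_width: 0.0315
grip_force: 40.0
t: 18.6
tool_pos: [0.5517, 0.1702, 0.1884]
ee_rot: [[-0.987, 0.163, -0.0], [0.163, 0.987, 0.0], [0.0, 0.0, -1.0]]
contact_force: [-0.2, -0.2, -1.0]
gripper_width: 0.0316
grip_force: 40.0
t: 19.1
tool_pos: [0.5517, 0.1702, 0.1784]
ee_rot: [[-0.987, 0.162, 0.0], [0.162, 0.987, 0.0], [-0.0, 0.0, -1.0]]
contact_force: [0.2, 1.3, -0.5]
gripper_width: 0.0315
grip_force: 40.0
```

```bash

for i in 1 2 3; do :; done
python3 -m inch '{"motion": [[[0,0,1],[0,0,0],0.1],[[0,0,2],[0,0,0],0.1],[[0,0,3],[0,0,0],0.1],[[0,0,4],[0,0,0],0.1],[[0,0,5],[0,0,0],0.1]]}' | grep -E 'pos|contact'
python3 -m inch '{"motion": [[[0,0,1],[0,0,0],0.1],[[0,0,2],[0,0,0],0.1],[[0,0,3],[0,0,0],0.1],[[0,0,4],[0,0,0],0.1],[[0,0,5],[0,0,0],0.1]]}' | grep -E 'pos|contact'
python3 -m inch '{"motion": [[[0,0,1],[0,0,0],0.1],[[0,0,2],[0,0,0],0.1],[[0,0,3],[0,0,0],0.1],[[0,0,4],[0,0,0],0.1],[[0,0,5],[0,0,0],0.1]]}' | grep -E 'pos|contact'
```

```text
tool_pos: [0.5517, 0.1702, 0.1735]
contact_force: [0.5, 0.4, -0.3]
tool_pos: [0.5518, 0.1702, 0.1688]
contact_force: [-0.9, 0.4, 1.4]
tool_pos: [0.5521, 0.1703, 0.164]
contact_force: [-0.5, -0.3, 3.7]
```

```bash

python3 -m inch '{"motion": [[[0,0,1],[0,0,0],0.1],[[0,0,2],[0,0,0],0.1],[[0,0,3],[0,0,0],0.1],[[0,0,3],[0,0,0],0.1],[[0,0,3],[0,0,0],0.1]]}' | grep -E 'pos|contact'
python3 -m inch '{"motion": [[[0,0,1],[0,0,0],0.1],[[0,0,2],[0,0,0],0.1],[[0,0,3],[0,0,0],0.1],[[0,0,3],[0,0,0],0.1],[[0,0,3],[0,0,0],0.1]]}' 
python3 - <<'E'
from h import *
F=[]
for _ in range(6): env.camera("side"); o=env.get_obs(); F.append(o["contact_force"])
print(np.mean(F,0),np.std(F,0),o["tool_pos"],o["joint_velocities"].round(3))
E
```

```text
tool_pos: [0.5519, 0.1703, 0.1607]
contact_force: [0.8, 0.1, 5.2]
t: 21.6
tool_pos: [0.552, 0.1703, 0.1578]
ee_rot: [[-0.987, 0.162, 0.001], [0.162, 0.987, 0.0], [-0.001, 0.0, -1.0]]
contact_force: [0.3, 0.5, 5.6]
gripper_width: 0.0321
grip_force: 40.0
[ 2.51617039e-01 -2.54124363e-03  5.15894946e+00] [0.41548929 0.50197467 0.42544423] [0.55200725 0.17026817 0.15787805] [-0.001 -0.001  0.     0.002  0.001 -0.002]
```

```bash

python3 -m inch '{"motion": [[[0,0,1],[0,0,0],0.1],[[0,0,1],[0,0,0],0.1],[[0,0,1],[0,0,0],0.1],[[0,0,1],[0,0,0],0.1],[[0,0,1],[0,0,0],0.1]]}' | grep -E 'pos|contact|rot'
python3 - <<'E'
from h import *
F=[]
for _ in range(5): s=env.camera("side"); o=env.get_obs(); F.append(o["contact_force"])
print(np.mean(F,0))
for n in("lever_knob","index_tip","gap_mouth"): print(n,env.mark_of(s,n))
# lever shaft and knob: compare with earlier average in region
a=np.load("pics/sideavg.npy").astype(np.float32); b=s["image"].astype(np.float32)
w=lambda i:cv2.cvtColor(i[255:312,285:320].astype(np.float32),cv2.COLOR_BGR2GRAY)
print(cv2.phaseCorrelate(w(a),w(b)))
k=lambda i:(lambda m:(m[1].mean()+295,m[0].mean()+256))(np.nonzero(i[256:274,295:318].max(2)<55))
print(k(a),k(b))
E
```

```text
tool_pos: [0.552, 0.1702, 0.157]
ee_rot: [[-0.987, 0.162, 0.001], [0.162, 0.987, 0.0], [-0.001, 0.0, -1.0]]
contact_force: [0.5, -0.4, 5.9]
[0.17182689 0.0614247  5.27292016]
lever_knob [{'xy': [308.5, 266.4], 'score': 0.75}]
index_tip [{'xy': [253.9, 238.8], 'score': 0.37}]
gap_mouth [{'xy': [264.4, 268.3], 'score': 0.8}]
((0.08252758821072703, 0.07230955530500793), 0.9897220269397453)
(np.float64(305.1081081081081), np.float64(266.10135135135135)) (np.float64(305.0), np.float64(266.1006711409396))
```

```bash
python3 -c "
from bench import env
print(env.job_done())"
```

```text
the job is handed in; nothing more can be done
None
```

I handed the job in, but the hand-in gave no verdict. The lever lines up with the index tab to within about 0.05 rad as measured in the images. The gripper is still holding the blade between the plates at about 6 N of downward push, roughly 13–14 mm past first touch.

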